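# Load a pattern plate under the spring clip of the carving jig

### The arm

A 6-joint arm with a two-finger parallel gripper is mounted at the origin on the work surface. World frame = base frame: x ahead of the robot, y to its left, z up, the work surface at z = 0. Lengths are in mm, angles in rad, forces in N, time in s.
With the tool pointing down it reaches from about 225 to 725 mm from the base axis. Payload 3.1 kg.
Tool frame: the origin (TCP) lies between the finger pads; the fingertips stand 17 mm ahead of it and the grasp point (between the pads) lies 2 mm behind it (tip_reach is the distance from the TCP to the fingertips, in mm); z points along the fingers, y is the line along which they close (so a half turn about z gives the same grasp; the last joint's range is limited). The gripper opens to 85 mm and grips with 20 to 120 N. Pads are 22 mm wide; open, the fingers measure 114 mm over their backs; the gripper's body (76 mm by 85 mm) begins 54 mm behind the grasp point. The pads swing forward as they close: fully open they stand 13 mm farther back than shut.
Start: joints at [1.133, 0.048, 0.099, 1.622, 0, 1.443], TCP at [160.063, 499.997, 248.312] pointing down, gripper open.
Joint ranges: [-2.91, 2.91], [-0.99, 1.94], [-1.21, 1.42], [-2.12, 2.29], [-1.49, 1.47], [-3.14, 3.14]. Speed limits (rad/s): [2.79, 2.79, 3.14, 3.14, 3.14, 3.14].

### API

Orientations are given as [roll, pitch, yaw] about the fixed x, y, z axes, in that order (R = Rz(yaw) Ry(pitch) Rx(roll)).
In Python, from workcell import sense, grab_frame, get_calibration, sign_off, tip_reach gives the robot as it stands.
- The arm moves only by the tool arm_command, never from a script. Its argument "motion" is a list of rows, each a list of 7 numbers: the gripper command: -1 is fully open, 1 is shut, values between are in proportion, then the shift along the tool's x, y, z in mm, then the turn, a rotation vector about the tool's x, y, z in degrees. In form: [[grip, dx, dy, dz, ax, ay, az], ...]. A call has 1 to 12 rows; each row shifts and turns the commanded pose from where the row before left it, along the tool's axes as they then stand; what a row does not reach is not made up. A row lasts 1/12 s, in which the tool goes at most 41.7 mm and 7.16 degrees, less where a joint would pass 70% of its speed; a pose out of reach is approached as far as the arm can. A call is refused whole if a number of a shift passes 41.7 or a number of a turn 7.16, either way. A call with a gripper value outside its range is refused whole. The fingers move at their own pace and stop on an object; the grip force is fixed at half the most. Time passes only in rows, so rows that do not move let the fingers close. It gives the time, the measured TCP pose, the force, the opening and the grip force at its end, in the units of the state.
- sense(): the state, without advancing time (a new reading comes with each control period).
- grab_frame(name): name is "scene" or "top"; returns the picture (400x640x3 uint8, red, green, blue); there is no depth.
- get_calibration(name): a dict with "vfov" (degrees; the focal length in pixels is half the picture's height over the tangent of half this angle, whatever the lens; pixels are square), "cx", "cy" (the principal point, pixels), "rvec" (rotation vector, rad) and "tvec" (3), from world to camera coordinates, as OpenCV has them. Camera axes: x right, y down, z forward; pixel columns grow to the right and rows downward; lengths in mm; the calibration is good to about 2 mm. A picture is of the moment at which its call begins. get_calibration takes no time and is no camera call.
- sign_off(): hands the job in; it is judged then, once.
The state is a dict: "time": time; "qpos": joint angles; "qvel": joint speeds; "tau": joint torques, N m; "tool_pos": TCP position; "orientation": TCP orientation; "ft_force": force on the tool from outside, world axes, zero at the start; "ft_torque": the same for the moment, N m; "gripper_width": finger opening in mm; "gripper_force": force on a finger pad.
Only numpy, scipy, OpenCV 4.12 (cv2) and the standard library are available. Lean on these libraries where they do the work, as an engineer would, in place of code of your own. Each camera call takes 0.05 s, during which the arm holds its last target. There are 200 camera calls.

### The job

Load the long wooden pattern plate into the carving jig: swing the spring clip up until it stays open, slide the plate in under the two guide lips and push it gently but fully home so that it bears on the adjustable end stop, whose setting you must feel for, then lower the clip by hand onto the plate and let go. Do not let the clip snap down, do not ram the plate against the stop, and leave the other things on the bench where they are.

Things in the scene. Friction and masses are not known exactly. Their poses are not given: they have to be found in the camera images.
- plate: pattern plate: flat plywood 120 (x) x 50 (y) x 8 (z) mm, 30 to 65 g, dark round motifs on top, the same either way round. Origin: centre of its underside; x along its length, z up. Starts lying on the rest, roughly along it, overhanging it by about 9 mm at each side and 15 mm at each end. May be gripped across its 50 mm width near an end.
- rest: fixed wooden bar 90 (x) x 32 (y) x 18 (z) mm on the table that carries the plate at the start; origin: centre of its underside
- jig: fixed jig: round dark wooden block 230 mm across, 30 mm high (centre 20 mm to +x of the origin), with a steel bed on it, 66 mm wide, top 46 mm above the table, from x = -24 to +60 mm. The plate goes in along +x over the open -x end; once home, its tail juts 36 to 52 mm off the bed, 16 mm over the block, free for fingers. Origin: on the table, on the centre line, 60 mm before the cross-bar's face.
- stop: fixed steel cross-bar, 13 mm high, across the far end of the bed, face at jig x = +60 mm (its body origin is the jig's). It carries the end stop: a small brass block, 24 mm wide, 9 mm high, that sticks out of the face to the jig's -x by 0 to 16 mm. It is locked and differs each time; the state does not give it: feel for it. The plate's end must bear on it with over 2 N, never over 12 N.
- guides (a point): on the bed, centre line, at jig x = +25 mm, where the two side guides begin (they run to x = +60): 53 mm apart, with lips reaching over the plate's edges (underside 11 mm, top 15 mm above the bed, 41 mm between the lips), so the plate can only be slid in lengthwise. Flared lead-ins from x = +9 mm.
- seat (a point): point on the top of the bed, at jig x = y = 0, z = 46 mm, with the jig's axes: the plate's origin lies here when the plate is home and the end stop is fully in, and up to 16 mm to -x of here when the end stop sticks out
- clip_hinge (a point): middle of the clip's hinge pin, at jig x = +95, y = 0, z = 72 mm; the pin runs along the jig's y
- clip_bar (a point): centre of the clip's grip bar: round cross-bar, 12 mm diameter, 30 mm long along the jig's y, on the clip's free end, open to fingers at both ends and above. With the joint at 0 it lies 100 mm to the jig's -x of the hinge and 8 mm above it. Pinched from above by its two end faces, it turns between the fingers as the clip swings.
- clip (a joint): swing of the dark steel spring clip (rad): 0 down on the empty bed (start), growing as the bar swings up and over to the jig's +x, 1.35 fully open. Arm 18 mm wide; its foot, 65 mm from the hinge, presses the plate at jig x = +30 mm. An over-centre spring pulls it shut below 0.7 and open above 0.7, up to 5 N at the bar; let go, it flies. On the seated plate it reads about 0.12.
- tape: bystander, leave alone: roll of cardboard-coloured tape lying flat, 72 mm across, 22 high
- board: bystander, leave alone: bare wooden board 70 x 60 x 8 mm (too short and wide: not the pattern plate)
- ink: bystander, leave alone: amber bottle, 52 mm across, 130 high
- glue: bystander, leave alone: white jar, 60 mm across, 100 high
- mug: bystander, leave alone: terracotta cup, 76 mm across, 85 high
- mallet: bystander, leave alone: hammer lying down
- chisel: bystander, leave alone: wood-handled chisel lying down
Things that resemble listed ones, but are neither listed nor needed, are in the scene too. Leave any red look-alike of the jig alone. Leave any pink look-alike of the plate alone.

How it is judged (in metres and radians):
On the way, in this order (a step that is already met when the one before it is completed fails the run):
1. the clip is swung up and stays open (joint above 1.1) (value of joint clip above 1.1 rad), for 0.2 s.
2. with the clip open (above 0.9), the plate is slid home and bears on the end stop with more than 2 N (horizontal distance between plate and nose_block below 0.066 m and x of plate in the frame of seat below 0.003 m and y of plate in the frame of seat between -0.003 and 0.003 m and z of plate in the frame of seat between -0.002 and 0.004 m and angle between the x axis of plate and the x axis of jig, either way round below 0.07 rad and value of joint clip above 0.9 rad and contact force between plate and stop above 2 N), for 0.1 s.
At the end, for the whole second after the job is handed in: the plate lies flat on the bed in the guides, within 2 mm of the end stop's block, within 3 mm of the centre line and 0.07 rad of the jig's direction (either way round), at rest, with the clip resting on it (joint 0.09 to 0.16) (horizontal distance between plate and nose_block below 0.066 m and x of plate in the frame of seat below 0.003 m and y of plate in the frame of seat between -0.003 and 0.003 m and z of plate in the frame of seat between -0.002 and 0.002 m and angle between the x axis of plate and the x axis of jig, either way round below 0.07 rad and value of joint clip between 0.09 and 0.16 rad and linear speed of plate below 0.01 m/s); the robot touches nothing.
It fails at once if the plate is rammed against the stop (over 12 N) (contact force between plate and stop above 12 N).
It fails at once if the clip snaps down (closes faster than 4 rad/s) (velocity of joint clip below -4 rad/s).
It fails at once if a bystander is disturbed (moved more than 30 mm) (distance of any of tape, board, ink, glue, mug, mallet, chisel from where it was at the start of the episode above 0.03 m).
It also fails if it takes over 72 s, if anything falls off the work surface, if the arm or the gripper's body presses on something with over 40 N, if the wrist force passes 120 N, or if a joint passes its speed limit or range.

## Working session

There is one attempt and no reset: what is moved stays moved. The work goes in short steps, Python scripts to look and compute and a tool call to move; the robot and the scene stay as the last step left them, time stands still between calls to the robot, and variables do not carry over. Pictures are saved under pics/ and viewed, at most 10 in all, crops included, and the job is handed in when it is done.

Besides the shell and the picture viewer there is one more tool, called after "Emit:" as name([rows], argument=value, ...), one row to a line, values as JSON. arm_command: Moves the arm, as the interface text tells. Its arguments: {"type":"object","properties":{"motion":{"type":"array","items":{"type":"array","items":{"type":"number"}}}},"required":["motion"]}

```bash
mkdir -p pics; cat > h.py <<'E'
import numpy as np, cv2
from workcell import *
def save(name,fn,crop=None,k=1):
    im=grab_frame(name)[:,:,::-1]
    np.save(fn+'.npy',im)
    if crop: x0,y0,x1,y1=crop; im=im[y0:y1,x0:x1]
    cv2.imwrite('pics/'+fn+'.png',cv2.resize(np.ascontiguousarray(im),None,fx=k,fy=k,interpolation=cv2.INTER_CUBIC))
def cam(name):
    c=get_calibration(name); f=200/np.tan(np.radians(c['vfov'])/2)
    K=np.array([[f,0,c['cx']],[0,f,c['cy']],[0,0,1]]); R=cv2.Rodrigues(np.array(c['rvec'],float))[0]
    return K,R,np.array(c['tvec'],float).reshape(3),c
def pix2w(name,uv,z):
    K,R,t,_=cam(name); d=R.T@np.linalg.inv(K)@np.array([uv[0],uv[1],1.]); o=-R.T@t
    return o+d*(z-o[2])/d[2]
def w2pix(name,P):
    K,R,t,_=cam(name); p=K@(R@np.array(P,float)+t); return p[:2]/p[2]
E
python3 - <<'E'
from h import *
save('top','top0',k=1.25); save('scene','sc0',k=1.25)
for n in('top','scene'): print(cam(n)[3], -cam(n)[1].T@cam(n)[2])
print(sense(),tip_reach)
E
```

```text
{'vfov': 56.141569590253816, 'cx': 322.65377928949164, 'cy': 203.45877247908186, 'rvec': array([ 2.14452862, -2.17261556,  0.14728997]), 'tvec': array([  13.35775841,  550.07673981, 1202.21886608])} [ 391.71155495   16.86119909 1262.68397037]
{'vfov': 44.191530092345786, 'cx': 321.7196380629056, 'cy': 194.9151703020435, 'rvec': array([ 1.17987828,  2.21173891, -1.0368111 ]), 'tvec': array([ 292.7902045 , -227.94853613, 1721.27454009])} [1408.58169101  550.10116663  902.08592027]
{'time': 0.1, 'qpos': array([1.13318720e+00, 4.86694830e-02, 9.77259040e-02, 1.62201205e+00,
       1.25659797e-05, 1.44301503e+00]), 'qvel': array([-1.47092136e-05, -2.51889778e-03,  2.40714090e-03, -2.57518021e-04,
        7.69541219e-04,  3.33930817e-04]), 'tau': array([ 2.07080069e-03, -3.39852798e+01,  3.20934677e+01,  1.58096576e-02,
       -1.18164030e-04, -8.63003237e-06]), 'tool_pos': array([159.84244503, 499.51926712, 247.22359461]), 'orientation': array([-3.13945256e+00, -2.87631542e-04,  2.83176450e+00]), 'ft_force': array([0.3401534 , 0.46070501, 0.30221839]), 'ft_torque': array([ 0.00038735, -0.00228179,  0.01468435]), 'gripper_force': 0.0, 'gripper_width': 85.02600876729183} 17.0
```

View pics/top0.png

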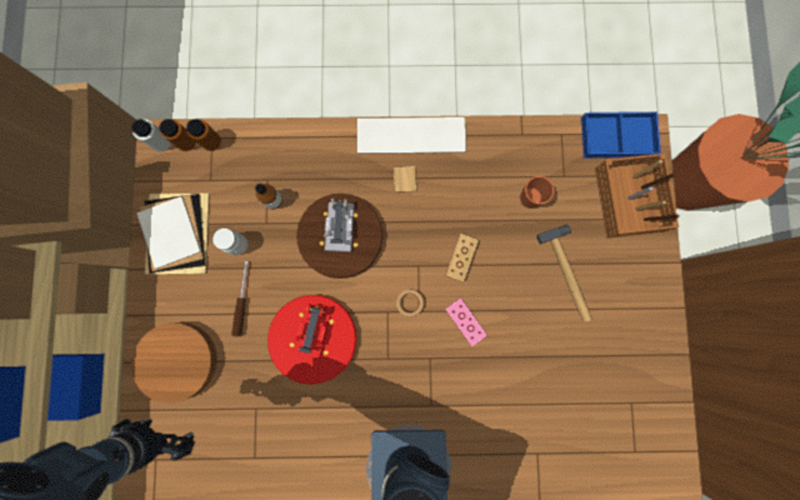

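View pics/sc0.png

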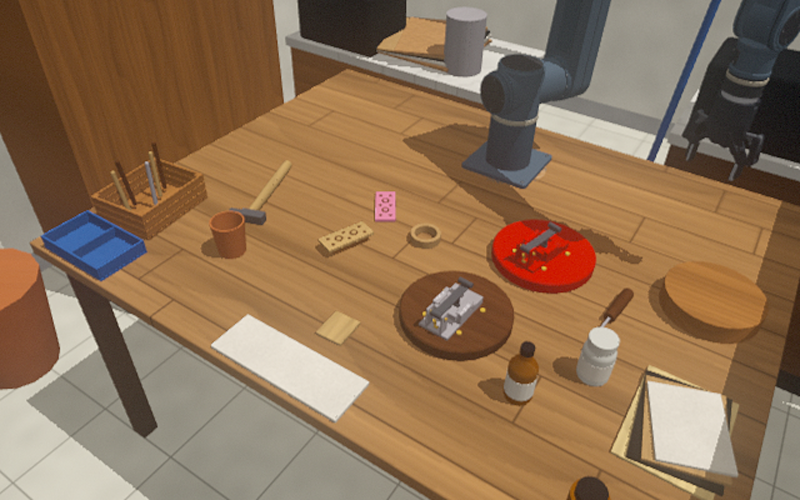

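The top picture shows two jig candidates: dark brown at (341,235) and red at (312,338). It also shows two plates: wooden on a rest at (463,257) and pink at (466,322). The brown jig and the wooden plate fit the description (dark block, wood, lying on a bar), and the red and pink ones are the look-alikes. I'll confirm in a crop.

```bash
python3 - <<'E'
from h import *
a=np.load('top0.npy'); b=np.load('sc0.npy')
r=lambda im,x0,y0,x1,y1,k:cv2.resize(np.ascontiguousarray(im[y0:y1,x0:x1]),None,fx=k,fy=k,interpolation=cv2.INTER_CUBIC)
cv2.imwrite('pics/c1.png',r(a,232,150,392,230,5))
cv2.imwrite('pics/c2.png',r(b,310,200,430,290,6.5))
E
```

```text
(no output)
```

View pics/c1.png

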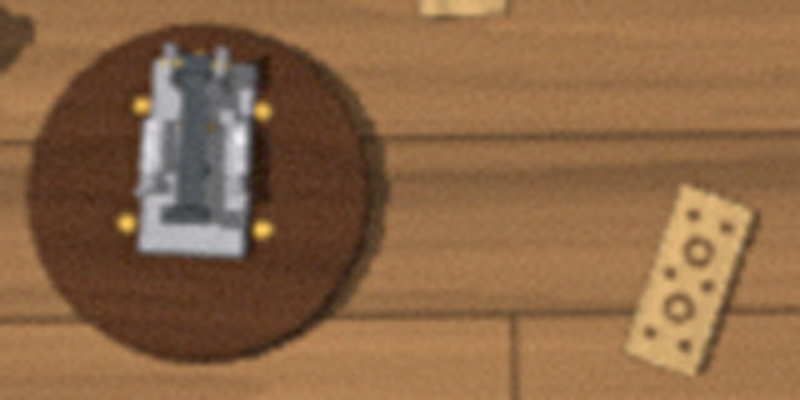

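View pics/c2.png

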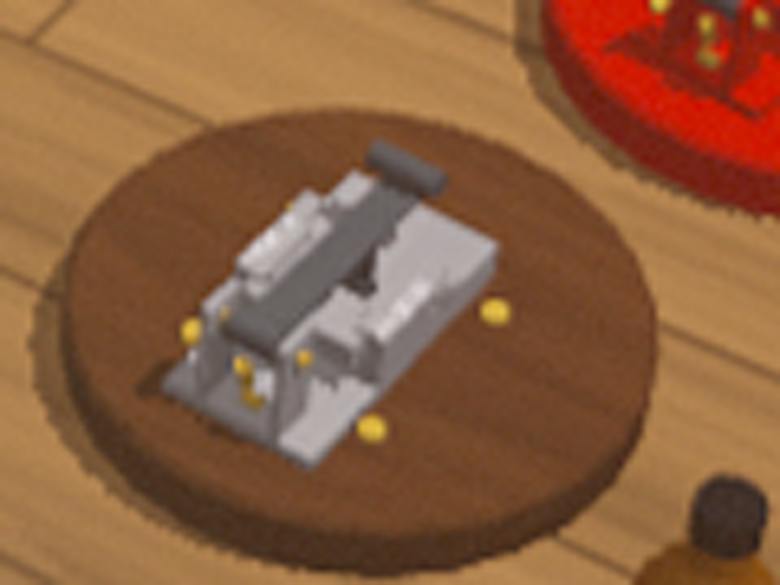

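Top crop: this is the brown jig, with the clip bar centre at (187,213) and bed near corners at (137,250) and (246,256). The wooden plate's corners are (684,184), (760,210), (698,376) and (626,350). The scene crop shows bar ends at (380,155) and (437,182), and a bed corner at (497,245). I'll fit the poses from these.

```bash
python3 - <<'E'
from h import *
from scipy.optimize import least_squares
T=lambda p:((np.array(p)+.5)/5-.5)+[232,150]
S=lambda p:((np.array(p)+.5)/6.5-.5)+[310,200]
obs=[('top',T((137,250)),(-24,33,46)),('top',T((246,256)),(-24,-33,46)),('top',T((187,213)),(-5,0,80)),
('scene',S((407,168)),(-5,0,80)),('scene',S((497,247)),(-24,33,46))]
# disc rim top z=30 extremes
ring=[('top',T((28,190))),('top',T((372,190))),('top',T((200,25))),('top',T((200,362)))]
def P(q,l): c,s=np.cos(q[2]),np.sin(q[2]); return np.array([q[0]+c*l[0]-s*l[1],q[1]+s*l[0]+c*l[1],l[2]])
def res(q):
    r=[w2pix(n,P(q,l))-o for n,o,l in obs]
    cen=w2pix('top',P(q,(20,0,30))); oc=np.array([(ring[0][1][0]+ring[1][1][0])/2,(ring[2][1][1]+ring[3][1][1])/2])
    r.append((cen-oc)); return np.concatenate(r)
s=least_squares(res,[480,120,0],x_scale=[10,10,.1]); print(s.x,res(s.x).round(2))
pl=[T(p) for p in((684,184),(760,210),(698,376),(626,350))]
W=np.array([pix2w('top',p,26) for p in pl]);print(W.round(1),W.mean(0))
print(np.linalg.norm(np.diff(W,axis=0),axis=1)); d=(W[0]+W[1]-W[2]-W[3]);print('yaw',np.arctan2(d[1],d[0]))
print('bar pix residual, bar', P(s.x,(-5,0,80)),'mm/px',1262/cam('top')[0][0,0])
for n,uv,z in(('ink',(267,195),0),('glue',(230,241),50),('tape',(410,302),11),('board',(404,179),4)): print(n,pix2w('top',(uv[0]/1.25,uv[1]/1.25),z))
E
```

```text
[ 5.86188366e+02  1.77091250e+02 -8.61785706e-02] [ 0.72 -0.29 -0.97 -0.02 -0.1   0.49 -0.1  -0.1   0.08 -0.53  0.01 -0.66]
[[ 607.1 -147.8   26. ]
 [ 588.8 -198.1   26. ]
 [ 478.3 -153.3   26. ]
 [ 496.1 -106.1   26. ]] [ 542.58415914 -151.33792655   26.        ]
[ 53.54019772 119.25136724  50.42819654]
yaw -0.37233359157395707
bar pix residual, bar [581.20692126 177.52160926  80.        ] mm/px 3.3650925587535774
ink [724.29451014 379.26909557   0.        ]
glue [589.07448823 458.40954793  50.        ]
tape [425.37465862 -10.05229651  11.        ]
board [764.19896239   1.2133199    4.        ]
```

```bash
cat >> h.py <<'E'
from scipy.spatial.transform import Rotation as Ro
def J(l,q=(586.2,177.1,-0.086)): c,s=np.cos(q[2]),np.sin(q[2]); return np.array([q[0]+c*l[0]-s*l[1],q[1]+s*l[0]+c*l[1],l[2]])
def rel(tgt,yaw):
    "turn about tool z first (deg), then shift in the turned tool axes, from the measured pose"
    s=sense(); R0=Ro.from_euler('xyz',s['orientation']); Rt=Ro.from_euler('xyz',[np.pi,0,yaw])
    print('turn',np.degrees((R0.inv()*Rt).as_rotvec()).round(2),'shift',Rt.inv().apply(np.array(tgt)-s['tool_pos']).round(1))
E
python3 -c "
from h import *
rel(J((-5,0,160)),3.0556)"
```

```text
turn [ -0.12  -0.03 -12.82] shift [-447.5 -284.6   87.2]
```

Emit:
arm_command([
  [0, 0, 0, 0, 0, 0, -6.41],
  [0, 0, 0, 0, 0, 0, -6.41],
  [0, -32, -20.3, 0, 0, 0, 0],
  [0, -32, -20.3, 0, 0, 0, 0],
  [0, -32, -20.3, 0, 0, 0, 0],
  [0, -32, -20.3, 0, 0, 0, 0],
  [0, -32, -20.3, 5, 0, 0, 0],
  [0, -32, -20.3, 5, 0, 0, 0],
  [0, -32, -20.3, 5, 0, 0, 0],
  [0, -32, -20.3, 5, 0, 0, 0],
  [0, -32, -20.3, 5, 0, 0, 0],
  [0, -32, -20.3, 5, 0, 0, 0],
])

```text
time: 1.1
tool_pos: [462.4, 268.7, 217.5]
orientation: [-3.141, -0.001, 3.055]
ft_force: [-0.1, 1.1, 0.3]
gripper_width: 42.8
gripper_force: 0.0
```

Emit:
arm_command([
  [0, -32, -20.3, 15, 0, 0, 0],
  [0, -32, -20.3, 15, 0, 0, 0],
  [0, -32, -20.3, 14, 0, 0, 0],
  [0, -31.5, -20.3, 13, 0, 0, 0],
  [0, 0, 0, 0, 0, 0, 0],
  [0, 0, 0, 0, 0, 0, 0],
])

```text
time: 1.6
tool_pos: [581.2, 176.5, 158.3]
orientation: [-3.14, -0.005, 3.052]
ft_force: [-0.6, 0.1, 0.5]
gripper_width: 42.9
gripper_force: 0.0
```

```bash
python3 -c "
from h import *
s=sense();print(s['time'],s['tool_pos'],s['orientation'],s['gripper_width'],s['ft_force'])
rel(J((-5,0,160)),3.0556);rel(J((-5,0,78)),3.0556)
save('scene','a1',(290,140,420,260),5)
"
```

```text
1.6 [581.22515718 176.49194556 158.27607463] [-3.1403555  -0.00523853  3.05207699] 42.86425885401811 [-0.60837153  0.14083633  0.51275161]
turn [-0.07 -0.3  -0.2 ] shift [ 0.1  1.  -1.7]
turn [-0.07 -0.3  -0.2 ] shift [ 0.1  1.  80.3]
```

View pics/a1.png

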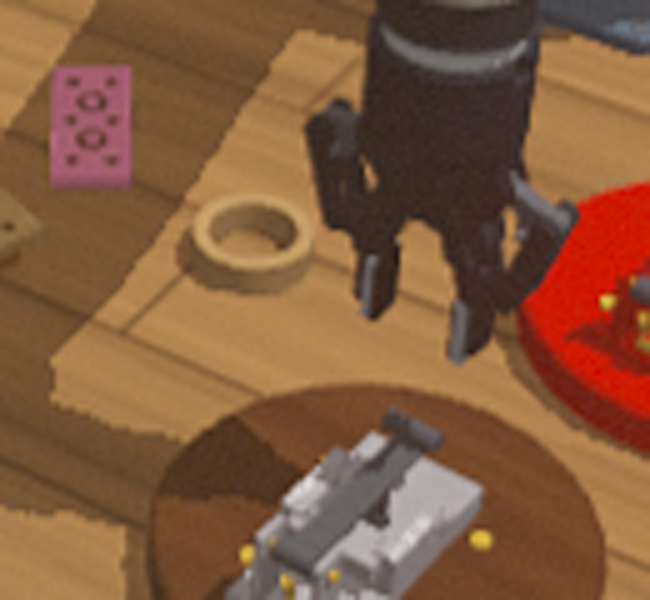

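The picture shows the open fingers standing over the brown jig's grip bar (bar at crop (412,430), fingertips at (372,310) and (460,355)). I'll descend now.

Emit:
arm_command([
  [-0.2, 0, 1, 10, 0, 0, 0],
  [-0.2, 0, 0, 15, 0, 0, 0],
  [-0.2, 0, 0, 15, 0, 0, 0],
  [-0.2, 0, 0, 12, 0, 0, 0],
  [-0.2, 0, 0, 12, 0, 0, 0],
  [-0.2, 0, 0, 10, 0, 0, 0],
  [-0.2, 0, 0, 6, 0, 0, 0],
  [-0.2, 0, 0, 0, 0, 0, 0],
])

```text
time: 2.32
tool_pos: [580.2, 179.5, 79.3]
orientation: [-3.141, -0.003, 3.056]
ft_force: [-0.5, -0.3, -0.2]
gripper_width: 51.2
gripper_force: 0.0
```

Emit:
arm_command([
  [0.1, 0, 0, 0, 0, 0, 0],
  [0.2, 0, 0, 0, 0, 0, 0],
  [0.25, 0, 0, 0, 0, 0, 0],
  [0.25, 0, 0, 0, 0, 0, 0],
])

```text
time: 2.65
tool_pos: [582.2, 179.2, 82.3]
orientation: [-3.141, 0.002, 3.055]
ft_force: [-0.8, -1.3, 0.3]
gripper_width: 32.0
gripper_force: 0.4
```

Emit:
arm_command([
  [0.28, 0, -0.8, 1.5, 0, 0, 0],
  [0.3, 0, 0, 0, 0, 0, 0],
  [0.4, 0, 0, 0, 0, 0, 0],
  [0.4, 0, 0, 0, 0, 0, 0],
  [0.4, 0, 0, 0, 0, 0, 0],
])

```text
time: 3.07
tool_pos: [582.2, 178.3, 80.7]
orientation: [-3.141, 0.002, 3.055]
ft_force: [0.4, -2.5, 4.2]
gripper_width: 28.1
gripper_force: 59.0
```

```bash
python3 -c "
from h import *
s=sense();print({k:np.round(s[k],3) for k in s})
rel(J((-5,0,78)),3.0556)
save('scene','a2',(310,170,410,250),6)
"
```

```text
{'time': np.float64(3.067), 'qpos': array([ 1.870e-01,  2.900e-01,  3.800e-02,  1.318e+00, -1.000e-03,
        2.740e-01]), 'qvel': array([-0.   ,  0.001,  0.001,  0.   ,  0.   , -0.002]), 'tau': array([ 1.4230e+00, -3.9871e+01,  2.9552e+01, -1.9900e-01,  7.1600e-01,
        8.0000e-03]), 'tool_pos': array([582.185, 178.286,  80.725]), 'orientation': array([-3.141e+00,  2.000e-03,  3.055e+00]), 'ft_force': array([ 0.408, -2.478,  4.227]), 'ft_torque': array([-0.415,  0.018, -0.001]), 'gripper_force': np.float64(59.026), 'gripper_width': np.float64(28.056)}
turn [-0.02  0.1  -0.02] shift [ 0.9 -0.8  2.7]
```

View pics/a2.png

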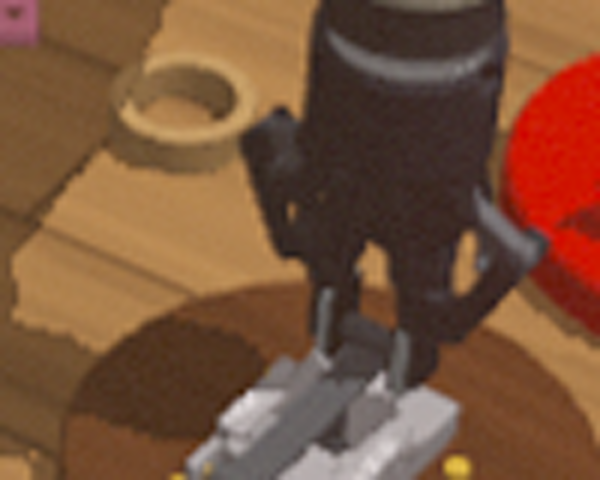

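The picture shows the fingers on both end faces of the clip bar, around crop (360,340). The grip is good, so I'll work out the arc.

```bash
python3 -c "
import numpy as np
f=np.linspace(.08,1.42,17);c=100.3
for a,b in zip(f,f[1:]): print(round(-c*(np.cos(a)-np.cos(b)),1),0,round(-c*(np.sin(b)-np.sin(a)),1),end='; ')
"
```

```text
-1.0 0 -8.3; -1.7 0 -8.2; -2.4 0 -8.0; -3.1 0 -7.8; -3.7 0 -7.5; -4.3 0 -7.2; -4.9 0 -6.8; -5.5 0 -6.4; -6.0 0 -5.9; -6.4 0 -5.4; -6.9 0 -4.8; -7.3 0 -4.2; -7.6 0 -3.6; -7.9 0 -3.0; -8.1 0 -2.3; -8.2 0 -1.6;
```

Emit:
arm_command([
  [0.4, -1, 0, -8.3, 0, 0, 0],
  [0.4, -1.7, 0, -8.2, 0, 0, 0],
  [0.4, -2.4, 0, -8, 0, 0, 0],
  [0.4, -3.1, 0, -7.8, 0, 0, 0],
  [0.4, -3.7, 0, -7.5, 0, 0, 0],
  [0.4, -4.3, 0, -7.2, 0, 0, 0],
  [0.4, -4.9, 0, -6.8, 0, 0, 0],
  [0.4, -5.5, 0, -6.4, 0, 0, 0],
])

```text
time: 3.78
tool_pos: [606.9, 176.7, 140.1]
orientation: [3.141, -0.004, 3.056]
ft_force: [1.2, 1.1, -5.4]
gripper_width: 28.5
gripper_force: 59.4
```

Emit:
arm_command([
  [0.4, -6, 0, -5.9, 0, 0, 0],
  [0.4, -6.4, 0, -5.4, 0, 0, 0],
  [0.4, -6.9, 0, -4.8, 0, 0, 0],
  [0.4, -7.3, 0, -4.2, 0, 0, 0],
  [0.4, -7.6, 0, -3.6, 0, 0, 0],
  [0.4, -7.9, 0, -3, 0, 0, 0],
  [0.4, -8.1, 0, -2.3, 0, 0, 0],
  [0.4, -8.2, 0, -1.6, 0, 0, 0],
  [0.4, 0, 0, 0, 0, 0, 0],
  [0.4, 0, 0, 0, 0, 0, 0],
])

```text
time: 4.62
tool_pos: [667.0, 172.8, 172.9]
orientation: [3.138, 0.002, 3.056]
ft_force: [0.7, 4.1, 1.4]
gripper_width: 28.0
gripper_force: 59.8
```

Emit:
arm_command([
  [0.2, 0, 0, 0, 0, 0, 0],
  [-0.2, 0, 0, 0, 0, 0, 0],
  [-0.2, 0, 0, 0, 0, 0, 0],
  [-0.2, 0, 0, -15, 0, 0, 0],
  [-0.2, 0, 0, -25, 0, 0, 0],
  [-0.2, 0, 0, -25, 0, 0, 0],
  [-0.2, 41, -25, 0, 0, 0, 0],
  [-0.2, 30, -41, 0, 0, 0, 0],
  [-0.2, 30, -41, 0, 0, 0, 0],
  [-0.2, 20, -41, 0, 0, 0, 0],
  [-0.2, 10, -41, 0, 0, 0, 0],
  [-0.2, 0, -41, 0, 0, 0, 0],
])

```text
time: 5.62
tool_pos: [533.0, -26.9, 236.6]
orientation: [-3.141, -0.001, 3.057]
ft_force: [1.2, 0.4, -0.4]
gripper_width: 51.6
gripper_force: 0.0
```

Emit:
arm_command([
  [-0.2, 0, -41, 0, 0, 0, 0],
  [-0.2, 0, -41, 0, 0, 0, 0],
  [-0.2, 0, -10, 0, 0, 0, 0],
  [-0.2, 0, 0, 0, 0, 0, 0],
])

```text
time: 5.95
tool_pos: [526.8, -121.0, 235.8]
orientation: [-3.14, -0.001, 3.05]
ft_force: [-0.3, 0.4, -0.5]
gripper_width: 51.4
gripper_force: 0.0
```

```bash
python3 -c "
from h import *
s=sense();print({k:np.round(s[k],3) for k in s})
im=grab_frame('top')[:,:,::-1];sc=grab_frame('scene')[:,:,::-1]
A=cv2.resize(np.ascontiguousarray(im[150:225,235:310]),(600,600),interpolation=cv2.INTER_CUBIC)
cv2.imwrite('pics/b1.png',A)
B=cv2.resize(np.ascontiguousarray(sc[200:290,310:430]),(780,585),interpolation=cv2.INTER_CUBIC)
cv2.imwrite('pics/b2.png',B)
"
```

```text
{'time': np.float64(5.95), 'qpos': array([-3.490e-01,  8.600e-02,  1.150e-01,  1.599e+00, -1.000e-03,
       -2.580e-01]), 'qvel': array([ 0.067, -0.003, -0.002,  0.012,  0.042,  0.027]), 'tau': array([ -1.325, -35.425,  32.211,  -0.076,  -0.195,  -0.13 ]), 'tool_pos': array([ 526.847, -120.973,  235.755]), 'orientation': array([-3.14e+00, -1.00e-03,  3.05e+00]), 'ft_force': array([-0.263,  0.394, -0.452]), 'ft_torque': array([ 0.091, -0.043,  0.026]), 'gripper_force': np.float64(0.0), 'gripper_width': np.float64(51.362)}
```

View pics/b1.png

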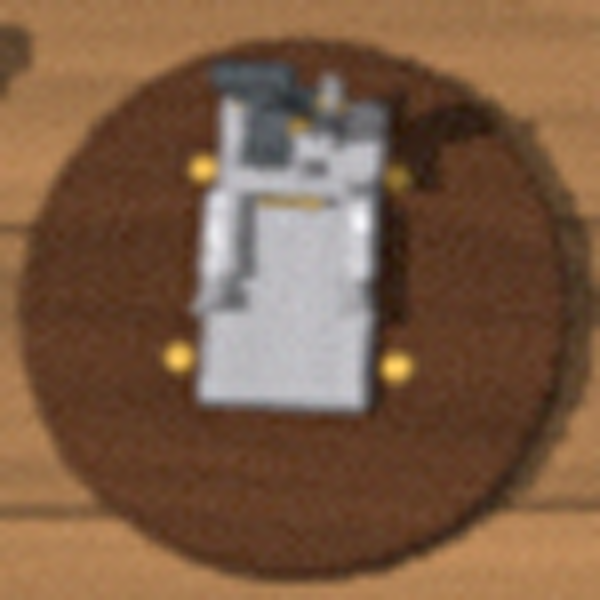

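View pics/b2.png

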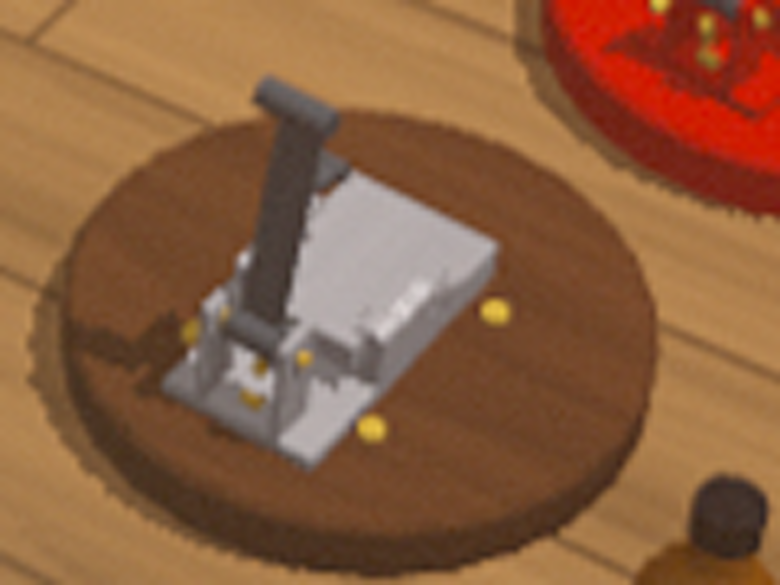

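The top crop shows the clip open: bar at (253,77), brass stop face at row ~203, bed near corners at (198,403) and (368,409). The scene crop confirms the arm standing up, with the bar at (297,103). I'll refit the jig pose.

```bash
python3 - <<'E'
from h import *
from scipy.optimize import least_squares
T=lambda p:((np.array(p)+.5)/8-.5)+[235,150]
S=lambda p:((np.array(p)+.5)/6.5-.5)+[310,200]
for a,b,z in(((179,357),(397,368),33),((203,168),(397,178),33),((198,403),(368,409),46)):
    A,B=pix2w('top',T(a),z),pix2w('top',T(b),z); d=A-B; print((A+B)/2,np.arctan2(-d[0],d[1]),np.linalg.norm(d))
for z in (45,50): print('stop',z,pix2w('top',T((291,207)),z))
obs=[('top',T((198,404)),(-24,33,46)),('top',T((369,410)),(-24,-33,46)),('top',T((253,77)),(81,0,171)),
('scene',S((297,104)),(81,0,171)),('scene',S((497,247)),(-24,33,46))]
def res(q):
    r=[w2pix(n,J(l,q))-o for n,o,l in obs]
    oc=T(((20+565)/2,(40+578)/2)); r.append(w2pix('top',J((20,0,30),q))-oc)
    return np.concatenate(r)
s=least_squares(res,[586,177,-.08],x_scale=[10,10,.1]);print(s.x,res(s.x).round(2))
rel([542.6,-151.3,120],-0.372+np.pi)
E
```

```text
[581.34579086 178.35341646  33.        ] -0.06338862510641623 90.38382746434725
[661.31133211 173.694701    33.        ] -0.06446262083357619 81.10498004996803
[561.37320502 178.60937253  46.        ] -0.04812524178045662 69.54200155066283
stop 45 [644.4107135  175.82190539  45.        ]
stop 50 [643.3730914  175.16918798  50.        ]
[ 5.85825111e+02  1.77573194e+02 -6.00231065e-02] [ 0.43 -0.37 -0.8  -0.17  0.33  0.33  0.09  0.3   0.29 -0.83  0.18 -0.44]
turn [ 0.04 -0.03 16.31] shift [-26.3 -25.8 115.8]
```

```bash
python3 -c "
from h import *
rel([499.7,-134.6,80],2.770)"
```

```text
turn [ 0.04 -0.03 16.29] shift [ 19.7 -25.8 155.8]
```

Emit:
arm_command([
  [-0.6, 0, 0, 20, 0, 0, 5.43],
  [-0.6, 0, 0, 20, 0, 0, 5.43],
  [-0.6, 0, 0, 20, 0, 0, 5.43],
  [-0.6, 10, -13, 30, 0, 0, 0],
  [-0.6, 9.7, -12.8, 30, 0, 0, 0],
  [-0.6, 0, 0, 25, 0, 0, 0],
  [-0.6, 0, 0, 10, 0, 0, 0],
  [-0.6, 0, 0, 0, 0, 0, 0],
  [-0.6, 0, 0, 0, 0, 0, 0],
])

```text
time: 6.8
tool_pos: [500.6, -133.5, 81.3]
orientation: [3.141, -0.0, 2.773]
ft_force: [1.3, -0.1, 0.2]
gripper_width: 68.4
gripper_force: 0.0
```

```bash
python3 -c "
from h import *
s=sense();print(s['tool_pos'],s['orientation'],s['ft_force'])
rel([499.7,-134.6,23],2.770)
save('scene','c3',(230,130,350,220),6)"
```

```text
[ 500.63888349 -133.5184358    81.26598256] [ 3.14130941e+00 -3.92712173e-05  2.77316408e+00] [ 1.29699626 -0.12477859  0.16694624]
turn [ 0.02 -0.    0.18] shift [ 0.5 -1.3 58.3]
```

View pics/c3.png

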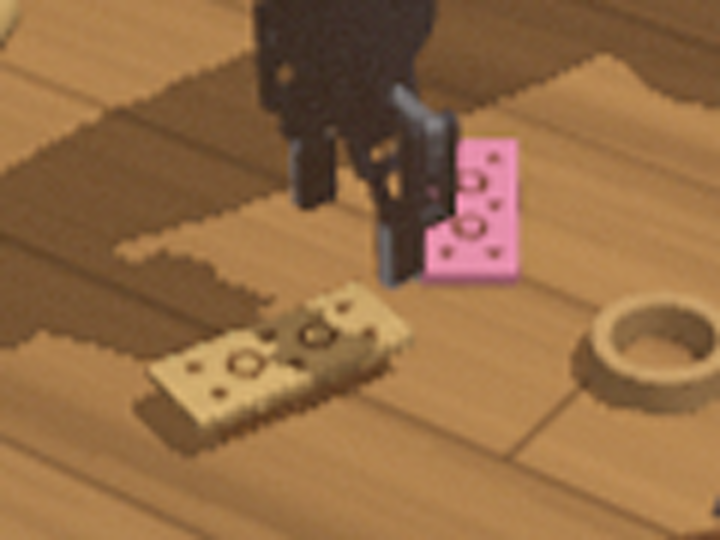

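The picture shows the fingers over the robot-side end of the wooden plate (plate end at crop (375,305), fingertips at (312,200) and (400,275)). I'll descend and close.

Emit:
arm_command([
  [-0.6, 0.5, -1.2, 15, 0, 0, 0],
  [-0.6, 0, 0, 15, 0, 0, 0],
  [-0.6, 0, 0, 14, 0, 0, 0],
  [-0.6, 0, 0, 10, 0, 0, 0],
  [-0.6, 0, 0, 4, 0, 0, 0],
  [-0.6, 0, 0, 0, 0, 0, 0],
  [-0.4, 0, 0, 0, 0, 0, 0],
  [-0.3, 0, 0, 0, 0, 0, 0],
  [-0.25, 0, 0, 0, 0, 0, 0],
])

```text
time: 7.6
tool_pos: [500.3, -136.0, 24.1]
orientation: [3.141, 0.002, 2.771]
ft_force: [0.5, -0.2, 0.3]
gripper_width: 53.7
gripper_force: 0.1
```

Emit:
arm_command([
  [-0.2, 0, 0, 0, 0, 0, 0],
  [-0.1, 0, 0, 0, 0, 0, 0],
  [0, 0, 0, 0, 0, 0, 0],
  [0, 0, 0, 0, 0, 0, 0],
  [0, 0, 0, 0, 0, 0, 0],
])

```text
time: 8.02
tool_pos: [500.2, -136.0, 24.2]
orientation: [3.142, 0.002, 2.771]
ft_force: [-1.2, -0.3, 6.1]
gripper_width: 48.3
gripper_force: 61.9
```

Emit:
arm_command([
  [0, 0, 0, -10, 0, 0, 0],
  [0, 0, 0, -20, 0, 0, 0],
  [0, 0, 0, -25, 0, 0, 0],
  [0, 0, 0, -25, 0, 0, 0],
  [0, 0, 0, -20, 0, 0, 0],
  [0, 0, 0, 0, 0, 0, 0],
  [0, 0, 0, 0, 0, 0, 0],
])

```text
time: 8.6
tool_pos: [500.3, -136.1, 124.4]
orientation: [-3.141, 0.003, 2.771]
ft_force: [-0.7, -0.4, -0.4]
gripper_width: 48.3
gripper_force: 61.6
```

```bash
sed -i 's/(586.2,177.1,-0.086)/(586.2,177.8,-0.062)/' h.py; python3 -c "
from h import *
s=sense();print(s['tool_pos'],s['orientation'],s['ft_force'],s['ft_torque'],s['gripper_width'])
rel(J((-102,0,120)),np.pi-.062)"
```

```text
[ 500.29011762 -136.14481929  124.40454579] [-3.14139952  0.00326376  2.77109339] [-0.67277587 -0.39036841 -0.44589373] [0.02692368 0.04009287 0.01962937] 48.280552751395014
turn [ -0.04   0.18 -17.68] shift [ 35.7 318.7   4.4]
```

Emit:
arm_command([
  [0, 0, 0, 0, 0, 0, -4.42],
  [0, 0, 0, 0, 0, 0, -4.42],
  [0, 0, 0, 0, 0, 0, -4.42],
  [0, 0, 0, 0, 0, 0, -4.42],
  [0, 6, 30, 0, 0, 0, 0],
  [0, 6, 40, 0, 0, 0, 0],
  [0, 6, 41, 0, 0, 0, 0],
  [0, 6, 41, 0, 0, 0, 0],
  [0, 6, 41, 0, 0, 0, 0],
  [0, 5.7, 41, 0, 0, 0, 0],
  [0, 0, 40, 0, 0, 0, 0],
  [0, 0, 25, 0, 0, 0, 0],
])

```text
time: 9.6
tool_pos: [480.0, 168.2, 120.6]
orientation: [3.141, -0.004, 3.083]
ft_force: [0.3, -0.5, -0.9]
gripper_width: 48.7
gripper_force: 61.7
```

Emit:
arm_command([
  [0, 0, 15, 4, 0, 0, 0],
  [0, 0, 4.7, 0, 0, 0, 0],
  [0, 0, 0, 0, 0, 0, 0],
  [0, 0, 0, 0, 0, 0, 0],
])

```text
time: 9.93
tool_pos: [482.4, 183.8, 117.5]
orientation: [-3.14, -0.003, 3.08]
ft_force: [0.8, -0.4, 0.1]
gripper_width: 48.2
gripper_force: 61.7
```

```bash
python3 -c "
from h import *
s=sense();print(s['tool_pos'],s['orientation'],s['ft_force'],s['ft_torque'],s['gripper_width'])
rel(J((-102,0,70)),np.pi-.062)
im=grab_frame('top')[:,:,::-1]
cv2.imwrite('pics/d1.png',cv2.resize(np.ascontiguousarray(im[150:250,235:310]),(600,800),interpolation=cv2.INTER_CUBIC)[:600])
"
```

```text
[482.44980414 183.84335534 117.51129339] [-3.14002973e+00 -2.53562706e-03  3.07965241e+00] [ 0.80008005 -0.35843148  0.05257255] [ 0.01487166 -0.0033831  -0.06442091] 48.23398431395395
turn [-0.09 -0.15  0.  ] shift [-1.9  0.4 47.5]
```

View pics/d1.png

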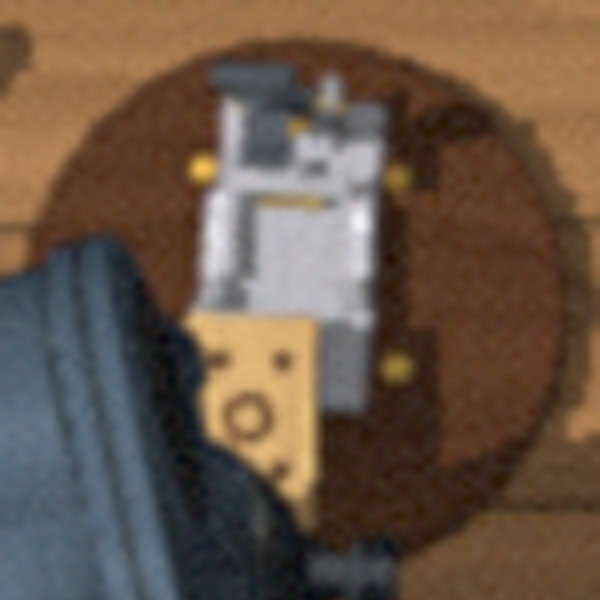

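The picture shows the plate held square, its front edge running from (188,313) to (320,317). I'll check that edge against the jig axis.

```bash
python3 -c "
from h import *
T=lambda p:((np.array(p)+.5)/8-.5)+[235,150]
s=sense();q=(586.2,177.8,-0.062)
def inv(w): d=np.array(w)[:2]-q[:2]; c,n=np.cos(q[2]),np.sin(q[2]); return c*d[0]+n*d[1],-n*d[0]+c*d[1]
print('tool',inv(s['tool_pos']))
for p in((188,313),(320,318),(254,315),(319,480)): print(inv(pix2w('top',T(p),119.3)))
for p in((198,404),(369,410)): print('bed',inv(pix2w('top',T(p),46)))
"
```

```text
tool (np.float64(-103.5296167518105), np.float64(-0.7172752239048288))
(np.float64(-0.09876576447336238), np.float64(27.889693328243954))
(np.float64(0.47862184266968666), np.float64(-23.05234261015671))
(np.float64(0.38497778198048516), np.float64(2.4331033417932497))
(np.float64(-62.30459116130085), np.float64(-26.75303486450582))
bed (np.float64(-25.72354913756077), np.float64(34.008250318578156))
bed (np.float64(-24.738584528369966), np.float64(-35.93222118732685))
```

Emit:
arm_command([
  [0, 0, 0.5, 20, 0, 0, 0],
  [0, 0, 0, 20, 0, 0, 0],
  [0, 0, 0, 15, 0, 0, 0],
  [0, 0, 0, 6, 0, 0, 0],
  [0, 0, 0, 0, 0, 0, 0],
  [0, 0, 0, 0, 0, 0, 0],
])

```text
time: 10.48
tool_pos: [483.5, 184.3, 58.0]
orientation: [-3.141, -0.0, 3.078]
ft_force: [0.2, 0.7, -0.0]
gripper_width: 48.5
gripper_force: 61.7
```

Emit:
arm_command([
  [0, 0, 0, 1, 0, 0, 0],
  [0, 0, 0, 1, 0, 0, 0],
  [0, 0, 0, 0, 0, 0, 0],
  [0, 0, 0, 0, 0, 0, 0],
])

```text
time: 10.82
tool_pos: [483.9, 185.3, 56.6]
orientation: [3.141, 0.001, 3.08]
ft_force: [0.6, -0.5, -1.8]
gripper_width: 48.5
gripper_force: 61.7
```

Emit:
arm_command([
  [0, 0, 0, 1, 0, 0, 0],
  [0, 0, 0, 0.5, 0, 0, 0],
  [0, 0, 0, 0, 0, 0, 0],
  [0, 0, 0, 0, 0, 0, 0],
])

```text
time: 11.15
tool_pos: [483.3, 185.2, 54.2]
orientation: [-3.141, -0.0, 3.08]
ft_force: [-0.3, 0.9, 0.3]
gripper_width: 48.6
gripper_force: 61.7
```

Emit:
arm_command([
  [0, 0, 0, 1, 0, 0, 0],
  [0, 0, 0, 0, 0, 0, 0],
  [0, 0, 0, 0, 0, 0, 0],
])

```text
time: 11.4
tool_pos: [483.3, 185.1, 53.2]
orientation: [-3.141, -0.0, 3.08]
ft_force: [0.4, 0.1, -0.6]
gripper_width: 48.3
gripper_force: 61.7
```

Emit:
arm_command([
  [0, 0, -0.6, 0.6, 0, 0, 0],
  [0, 0, 0, 0, 0, 0, 0],
  [0, 0, 0, 0, 0, 0, 0],
])

```text
time: 11.65
tool_pos: [483.3, 184.5, 52.7]
orientation: [-3.142, -0.0, 3.08]
ft_force: [0.3, 0.2, 0.3]
gripper_width: 48.4
gripper_force: 61.7
```

Emit:
arm_command([
  [0, 0, 0, 0.6, 0, 0, 0],
  [0, 0, 0, 0, 0, 0, 0],
  [0, 0, 0, 0, 0, 0, 0],
])

```text
time: 11.9
tool_pos: [483.4, 184.6, 52.2]
orientation: [-3.142, 0.0, 3.08]
ft_force: [-0.5, -0.9, -0.1]
gripper_width: 48.8
gripper_force: 61.8
```

Emit:
arm_command([
  [0, 0, 0, 0.5, 0, 0, 0],
  [0, 0, 0, 0, 0, 0, 0],
  [0, 0, 0, 0, 0, 0, 0],
])

```text
time: 12.15
tool_pos: [483.5, 184.6, 51.8]
orientation: [3.142, 0.0, 3.08]
ft_force: [-0.8, -0.1, 0.8]
gripper_width: 48.2
gripper_force: 61.9
```

Emit:
arm_command([
  [0, 0, 0, 0.6, 0, 0, 0],
  [0, 0, 0, 0, 0, 0, 0],
  [0, 0, 0, 0, 0, 0, 0],
])

```text
time: 12.4
tool_pos: [483.5, 184.6, 51.2]
orientation: [3.142, 0.0, 3.08]
ft_force: [-1.1, 0.5, 1.6]
gripper_width: 48.0
gripper_force: 62.0
```

Emit:
arm_command([
  [0, 0, 0, 0.6, 0, 0, 0],
  [0, 0, 0, 0, 0, 0, 0],
  [0, 0, 0, 0, 0, 0, 0],
])

```text
time: 12.65
tool_pos: [483.5, 184.6, 50.7]
orientation: [3.141, 0.0, 3.08]
ft_force: [-0.4, -0.5, 2.2]
gripper_width: 48.3
gripper_force: 62.1
```

Emit:
arm_command([
  [0, 0, 0, -1.2, 0, 0, 0],
  [0, -3, 0, 0, 0, 0, 0],
  [0, -3, 0, 0, 0, 0, 0],
  [0, -3, 0, 0, 0, 0, 0],
  [0, -3, 0, 0, 0, 0, 0],
  [0, 0, 0, 0, 0, 0, 0],
])

```text
time: 13.15
tool_pos: [496.2, 183.8, 51.6]
orientation: [3.141, 0.001, 3.08]
ft_force: [0.3, 0.2, 1.2]
gripper_width: 48.8
gripper_force: 62.0
```

Emit:
arm_command([
  [0, -2, 0, 0, 0, 0, 0],
  [0, -2, 0, 0, 0, 0, 0],
  [0, -2, 0, 0, 0, 0, 0],
  [0, -2, 0, 0, 0, 0, 0],
  [0, 0, 0, 0, 0, 0, 0],
])

```text
time: 13.57
tool_pos: [503.8, 183.3, 51.7]
orientation: [3.142, 0.001, 3.08]
ft_force: [-0.4, 0.2, 1.8]
gripper_width: 48.3
gripper_force: 62.0
```

Emit:
arm_command([
  [0, -2, 0, 0, 0, 0, 0],
  [0, -2, 0, 0, 0, 0, 0],
  [0, -2, 0, 0, 0, 0, 0],
  [0, -2, 0, 0, 0, 0, 0],
  [0, 0, 0, 0, 0, 0, 0],
])

```text
time: 13.98
tool_pos: [508.2, 182.0, 51.1]
orientation: [-3.139, -0.007, 3.079]
ft_force: [-9.4, -2.4, 6.1]
gripper_width: 48.4
gripper_force: 62.4
```

Emit:
arm_command([
  [0, 2, 0, 0, 0, 0, 0],
  [0, 3, 0, 0, 0, 0, 0],
  [0, 0, 0, 0, 0, 0, 0],
  [0, 0, -1, -0.5, 0, 0, 0],
  [0, 0, 0, 0, 0, 0, 0],
])

```text
time: 14.4
tool_pos: [506.6, 182.2, 52.1]
orientation: [3.141, 0.001, 3.08]
ft_force: [0.7, -2.1, 0.0]
gripper_width: 48.5
gripper_force: 61.8
```

```bash
python3 -c "
from h import *
s=sense();print(s['tool_pos'],s['orientation'],s['ft_force'],s['ft_torque'],s['gripper_width'])
im=grab_frame('top')[:,:,::-1];sc=grab_frame('scene')[:,:,::-1]
f=lambda i,b,w,h:cv2.resize(np.ascontiguousarray(i[b[1]:b[3],b[0]:b[2]]),(w,h),interpolation=cv2.INTER_CUBIC)
cv2.imwrite('pics/e1.png',np.hstack([f(im,(250,155,290,210),400,550),f(sc,(335,210,375,265),400,550)]))
"
```

```text
[506.59972317 182.21630512  52.08911245] [3.14099160e+00 6.43237505e-04 3.07990048e+00] [ 0.68428961 -2.09223113  0.048107  ] [-0.25078237 -0.09079519 -0.09633274] 48.4830124323023
```

View pics/e1.png

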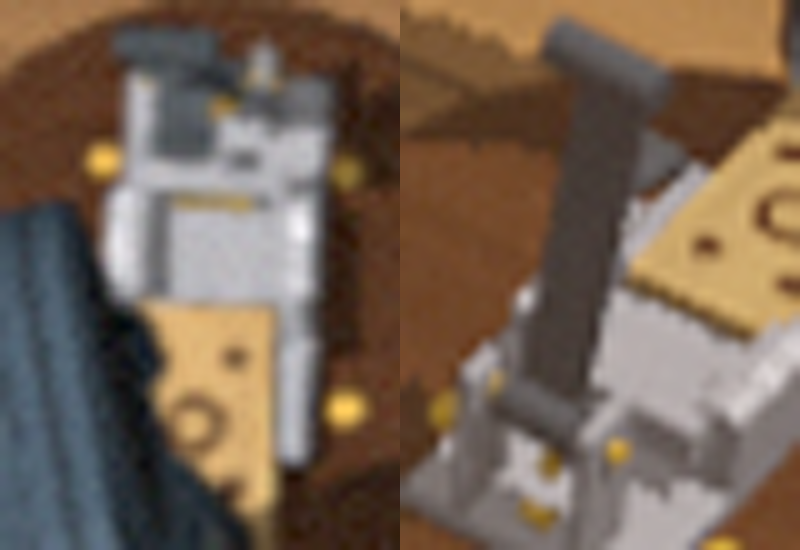

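The left half shows the plate front edge at (122..277, ~305) and the brass stop centred at column ~212, so the nose sits about 4 mm to +y. The plate's right edge also looks turned relative to the bed's. The right half shows the plate under no lip yet. That was my last picture, so from here I'll measure the edges numerically.

```bash
python3 - <<'E'
from h import *
im=grab_frame('top')[:,:,::-1].astype(float); np.save('e.npy',im)
old=np.load('top0.npy').astype(float)
sat=lambda i:i.max(2)-i.min(2)
def edge(v,lo,hi):   # subpixel strongest change in smoothed 1-D profile
    g=np.abs(np.convolve(v,[1,0,-1],'same'))[lo:hi]; k=g.argmax(); w=g[max(0,k-2):k+3]; return lo+max(0,k-2)+(w*np.arange(len(w))).sum()/w.sum()
def line(name,pts,z):
    W=np.array([pix2w(name,p,z) for p in pts]); a=np.polyfit(W[:,0],W[:,1],1); r=W[:,1]-np.polyval(a,W[:,0])
    k=np.abs(r)<1.5; a=np.polyfit(W[k,0],W[k,1],1); print('yaw',np.arctan(a[0]).round(4),'y at x=611',np.polyval(a,611).round(2),'y at 565',np.polyval(a,565).round(2),'n',k.sum(),'rms',r[k].std().round(2))
print('plate right edge'); line('top',[(edge(sat(im[r:r+1])[0],272,282),r) for r in range(188,206)],54)
print('bed right edge near'); line('top',[(edge(im[r].sum(1),278,286),r) for r in range(190,201)],46)
print('bed right, start'); line('top',[(edge(old[r].sum(1),278,286),r) for r in range(190,200)],46)
print('bed left, start'); line('top',[(edge(old[r].sum(1),255,264),r) for r in range(190,199)],46)
for r in (188,194,200): print(r,sat(im[r:r+1])[0][268:290].astype(int))
for r in (188,194): print(r,im[r].sum(1)[268:290].astype(int))
# brass stop columns, yellow
for r in range(172,179): print(r,sat(im[r:r+1])[0][262:282].astype(int))
E
```

```text
plate right edge
yaw 0.0124 y at x=611 155.55 y at 565 154.98 n 8 rms 0.97
bed right edge near
yaw -0.1135 y at x=611 140.96 y at 565 146.2 n 11 rms 0.4
bed right, start
yaw -0.1412 y at x=611 139.06 y at 565 145.6 n 3 rms 0.32
bed left, start
yaw -0.0754 y at x=611 210.42 y at 565 213.89 n 5 rms 0.08
188 [106 103 101 102 101 100  96 101  99  45   2   3   5   5  25  29  26  33
  48  55  53  53]
194 [ 86  80  84  95 102 100 100  97  97  38   6   5   4   7  49  94 105  98
  76  57  61  58]
200 [ 57  67  83  97 101  97 101  99 102  44   4   8   4  12  38  51  59  58
  57  53  52  52]
188 [516 522 527 518 510 499 512 514 495 418 449 483 417 257 126 103  97 119
 178 193 192 199]
194 [394 379 412 474 513 513 501 516 483 413 528 549 432 223 172 331 370 333
 222 188 196 195]
172 [15  5  5  3  4  4  5  6  3  5  6  6  5  6  4  4  2  2  2  3]
173 [7 6 5 6 2 4 3 5 3 3 6 2 5 5 5 4 2 5 8 3]
174 [ 5  4  4  4  1 15 31 29 28 31 34 32 26  4  7  5  3  4  1  5]
175 [ 4  7  9  3  5 29 52 55 52 53 60 78 66 26  1  3  4  7  5  2]
176 [ 7  5  4  3  7  5  6  4  6  4  4 16 19  5  4  4  2  5  6  4]
177 [5 4 3 3 2 5 2 5 7 8 5 3 3 4 4 4 6 3 5 4]
178 [3 4 4 5 2 5 6 8 2 6 6 6 7 4 6 5 5 4 7 4]
```

```bash
python3 - <<'E'
from h import *
im=np.load('e.npy'); old=np.load('top0.npy').astype(float)
q=(586.2,177.8,-0.062)
def inv(w): d=np.array(w)[:2]-q[:2]; c,n=np.cos(q[2]),np.sin(q[2]); return np.round([c*d[0]+n*d[1],-n*d[0]+c*d[1]],2)
sat=lambda i:i.max(2)-i.min(2)
P=[]
for r in range(187,206):
    s=sat(im[r:r+1])[0]; c=np.clip(s[272:282]/np.median(s[273:276]),0,1).sum()+271.5; w=pix2w('top',(c,r),54); P.append(inv(w))
P=np.array(P);a=np.polyfit(P[:,0],P[:,1],1);print('plate right edge, jig: slope',a[0],'at x=25',np.polyval(a,25),'x=-30',np.polyval(a,-30),P[:,1].std())
print('brass centre',inv(pix2w('top',(270.95,174.6),53)))
# hinge-side: far bed corners/bars: old frame profile rows on bed both sides
for r in (190,192,194,196,198):
    v=old[r].sum(1); print(r,v[254:264].astype(int),v[276:286].astype(int))
v=sat(im)[:,:]; print('plate front col 274',v[180:192,274].astype(int),'col 268',v[180:192,268].astype(int))
E
```

```text
plate right edge, jig: slope 0.11539390463681175 at x=25 -20.775034472011505 x=-30 -27.12169922703615 2.516723125585873
brass centre [59.42  0.63]
190 [161 156 159 161 153 214 366 523 548 563] [368 495 565 556 501 312 136 111 131 138]
192 [168 176 228 237 207 216 377 508 567 532] [324 361 361 386 358 253 140 159 187 192]
194 [182 299 473 533 426 312 420 525 546 523] [325 306 333 318 331 216 164 320 357 315]
196 [178 192 244 296 244 270 442 528 547 534] [528 539 537 507 374 178 230 454 514 446]
198 [168 163 169 155 165 292 505 550 560 556] [552 561 571 546 388 183 113 184 208 203]
plate front col 274 [  4   5   5   8   6  41  94 103  96  95  79  83] col 268 [  4   3   3   6   1  48  99 104 106 103 102 103]
```

Emit:
arm_command([
  [0, 4, 0, -0.5, 0, 0, 0],
  [0, 4, 0, 0, 0, 0, 0],
  [0, 0, 0, 0, 0, 0, 1.3],
  [0, 0, 0, 0, 0, 0, 1.3],
  [0, 0, 0, 0, 0, 0, 0],
  [0, 0, 0, 0, 0, 0, 0],
])

```text
time: 15.05
tool_pos: [498.1, 182.7, 52.4]
orientation: [-3.142, -0.0, 3.034]
ft_force: [-0.3, -0.2, 0.3]
gripper_width: 48.9
gripper_force: 61.8
```

```bash
cat >> h.py <<'E'
q=(586.2,177.8,-0.062)
def inv(w): d=np.array(w)[:2]-q[:2]; c,n=np.cos(q[2]),np.sin(q[2]); return np.round([c*d[0]+n*d[1],-n*d[0]+c*d[1]],2)
def plate():
    s=sense(); print(s['tool_pos'].round(1),s['orientation'].round(3),s['ft_force'].round(1),'tool jig',inv(s['tool_pos']))
    im=np.mean([grab_frame('top').astype(float) for _ in range(3)],0); S=im.max(2)-im.min(2)
    c=[]
    for col in range(264,276):
        v=S[170:215,col]; m=100.; k=np.where(v>60)[0]; k=k[k>7]
        if len(k): r=170+k[0]; c.append((col,r-0.5-np.clip(S[r-1,col]/m,0,1)+ (1-np.clip(S[r,col]/m,0,1))))
    c=np.array(c); f=np.median(c[:,1]); c=c[abs(c[:,1]-f)<1.2]; W=np.array([inv(pix2w('top',p,54)) for p in c]); b=np.polyfit(W[:,1],W[:,0],1)
    print('front x',W[:,0].mean(),'yaw err',-b[0],len(c))
    r0=int(np.ceil(f))+2; P=[]
    for r in range(r0,r0+18):
        s=S[r]; cc=np.clip(s[274:284]/max(60,np.median(s[271:275])),0,1).sum()+273.5; P.append(inv(pix2w('top',(cc,r),54)))
    P=np.array(P); print('right edge px/jig'); a=np.polyfit(P[:,0],P[:,1],1); e=P[:,1]-np.polyval(a,P[:,0]); k=abs(e-np.median(e))<1; a=np.polyfit(P[k,0],P[k,1],1)
    print(P[:,1],'slope',a[0],'at nose',np.polyval(a,W[:,0].mean()))
E
python3 -c "
from h import *
plate()"
```

```text
[498.1 182.7  52.4] [-3.142 -0.     3.034] [-0.3 -0.2  0.3] tool jig [-88.27  -0.56]
front x 15.964999999999998 yaw err -0.005886390854056601 12
right edge px/jig
[-28.92 -29.79 -29.64 -29.3  -31.39 -32.57 -32.94 -32.55 -31.6  -31.36
 -31.89 -34.08 -35.4  -34.11 -34.15 -35.96 -37.88 -37.57] slope 0.14390448208662257 at nose -28.146390465837907
```

```bash
sed -i 's/range(r0,r0+18)/range(r0,200)/; s/s\[274:284\]/s[270:279]/; s/+273.5; P/+269.5; P/; s/s\[271:275\]/s[268:273]/' h.py
python3 -c "
from h import *
plate(); im=grab_frame('top').astype(int); S=im.max(2)-im.min(2)
for r in (190,193,196,199): print(r,S[r,262:286])"
```

```text
[498.2 182.6  52.5] [-3.142 -0.     3.034] [ 0.2  0.3 -0.1] tool jig [-88.16  -0.62]
front x 16.02416666666667 yaw err -0.009284030217109331 12
right edge px/jig
[-26.29 -26.18 -24.88 -23.73 -24.52 -26.07 -26.86 -27.22 -27.31 -26.64] slope 0.04510759344191004 at nose -25.422456262332886
190 [  5   2  47  90 104 105 104 102  98 101 103  99 102 103 101 100  72  16
   4   1  24  43  40  38]
193 [  7  13   8  22  52  65  89 103 104 100 101  80  62  80 100  97  56   2
   5  10  31  62  69  63]
196 [  2  11   3  44  94 102 100  98  96  98 100 101  99 103 101  95  47   1
   4   8  71 135 154 131]
199 [  3   8   6  44  91  79  82  93  96  84  71  84  94  99 103  93  37   7
   2  12  35  49  60  59]
```

Emit:
arm_command([
  [0, -2, 0.3, 0, 0, 0, 0],
  [0, -2, 0, 0, 0, 0, 0],
  [0, -2, 0, 0, 0, 0, 0],
  [0, -2, 0, 0, 0, 0, 0],
  [0, 0, 0, 0, 0, 0, 0],
])

```text
time: 15.82
tool_pos: [506.8, 182.1, 52.6]
orientation: [3.141, 0.0, 3.034]
ft_force: [-0.8, 0.7, -0.8]
gripper_width: 48.5
gripper_force: 61.8
```

Emit:
arm_command([
  [0, -1.5, 0, 0, 0, 0, 0],
  [0, -1.5, 0, 0, 0, 0, 0],
  [0, -1, 0, 0, 0, 0, 0],
  [0, 0, 0, 0, 0, 0, 0],
])

```text
time: 16.15
tool_pos: [509.7, 182.2, 52.5]
orientation: [3.141, -0.001, 3.035]
ft_force: [-0.3, 2.1, -0.2]
gripper_width: 48.6
gripper_force: 61.9
```

Emit:
arm_command([
  [0, -1.5, 0, 0, 0, 0, 0],
  [0, -1.5, 0, 0, 0, 0, 0],
  [0, -1, 0, 0, 0, 0, 0],
  [0, 0, 0, 0, 0, 0, 0],
])

```text
time: 16.48
tool_pos: [514.6, 181.9, 52.7]
orientation: [3.14, 0.0, 3.035]
ft_force: [-0.1, 4.2, -0.6]
gripper_width: 48.5
gripper_force: 62.1
```

Emit:
arm_command([
  [0, 0, 1.2, 0, 0, 0, 0],
  [0, 0, 0, 0, 0, 0, 0],
  [0, -2, 0.1, 0, 0, 0, 0],
  [0, -2, 0.1, 0, 0, 0, 0],
  [0, 0, 0, 0, 0, 0, 0],
])

```text
time: 16.9
tool_pos: [519.0, 181.9, 52.7]
orientation: [-3.141, 0.001, 3.034]
ft_force: [1.0, 1.7, -0.5]
gripper_width: 48.3
gripper_force: 61.9
```

Emit:
arm_command([
  [0, -2, 0.1, 0, 0, 0, 0],
  [0, -2, 0.1, 0, 0, 0, 0],
  [0, -2, 0.1, 0, 0, 0, 0],
  [0, 0, 0, 0, 0, 0, 0],
])

```text
time: 17.23
tool_pos: [525.0, 181.6, 52.7]
orientation: [-3.141, 0.001, 3.034]
ft_force: [-0.5, 0.8, -0.8]
gripper_width: 48.4
gripper_force: 61.9
```

```bash
python3 -c "
from h import *
plate(); print(sense()['ft_torque'])"
```

```text
[525.  181.6  52.7] [-3.141e+00  1.000e-03  3.034e+00] [-0.5  0.8 -0.8] tool jig [-61.29   0.  ]
front x 42.743 yaw err -0.000625080124009369 10
right edge px/jig
[-18.8  -18.68 -18.02 -17.7  -20.6  -22.54 -22.93 -25.35 -26.12 -24.99
 -25.03 -26.42 -26.94 -27.04 -25.16 -22.37 -18.53 -15.69] slope 0.08704251155431576 at nose -20.52908017237791
[ 0.1771996  -0.09647849  0.0903919 ]
```

Emit:
arm_command([
  [0, -0.8, 0, 0, 0, 0, 0],
  [0, -0.8, 0.1, 0, 0, 0, 0],
  [0, -0.8, 0, 0, 0, 0, 0],
  [0, 0, 0, 0, 0, 0, 0],
])

```text
time: 17.72
tool_pos: [526.8, 181.5, 52.6]
orientation: [-3.141, 0.0, 3.034]
ft_force: [-1.2, 0.8, -1.1]
gripper_width: 48.8
gripper_force: 61.8
```

Emit:
arm_command([
  [0, -0.8, 0, 0, 0, 0, 0],
  [0, -0.8, 0.1, 0, 0, 0, 0],
  [0, -0.8, 0, 0, 0, 0, 0],
  [0, 0, 0, 0, 0, 0, 0],
])

```text
time: 18.05
tool_pos: [529.3, 181.4, 52.6]
orientation: [-3.141, 0.0, 3.034]
ft_force: [0.3, 0.2, 0.5]
gripper_width: 48.6
gripper_force: 61.8
```

Emit:
arm_command([
  [0, -0.8, 0, 0, 0, 0, 0],
  [0, -0.8, 0.1, 0, 0, 0, 0],
  [0, -0.8, 0, 0, 0, 0, 0],
  [0, 0, 0, 0, 0, 0, 0],
])

```text
time: 18.38
tool_pos: [531.7, 181.3, 52.6]
orientation: [-3.142, 0.0, 3.034]
ft_force: [-0.5, 0.7, 0.4]
gripper_width: 48.5
gripper_force: 61.8
```

Emit:
arm_command([
  [0, -0.7, 0, 0.3, 0, 0, 0],
  [0, -0.7, 0.1, 0.3, 0, 0, 0],
  [0, -0.7, 0, 0, 0, 0, 0],
  [0, 0, 0, 0, 0, 0, 0],
])

```text
time: 18.72
tool_pos: [533.9, 181.2, 52.3]
orientation: [3.142, 0.0, 3.034]
ft_force: [-0.6, -0.0, 1.3]
gripper_width: 48.5
gripper_force: 61.9
```

Emit:
arm_command([
  [0, -0.7, 0, 0, 0, 0, 0],
  [0, -0.7, 0.1, 0, 0, 0, 0],
  [0, -0.7, 0, 0, 0, 0, 0],
  [0, 0, 0, 0, 0, 0, 0],
])

```text
time: 19.05
tool_pos: [536.0, 181.1, 52.2]
orientation: [3.141, 0.0, 3.034]
ft_force: [-0.7, 0.4, 1.5]
gripper_width: 48.4
gripper_force: 62.0
```

Emit:
arm_command([
  [0, -0.6, 0, 0, 0, 0, 0],
  [0, -0.6, 0.1, 0, 0, 0, 0],
  [0, 0, 0, 0, 0, 0, 0],
])

```text
time: 19.3
tool_pos: [537.1, 181.1, 52.2]
orientation: [3.142, 0.0, 3.034]
ft_force: [-0.4, 0.1, 2.3]
gripper_width: 48.5
gripper_force: 62.0
```

Emit:
arm_command([
  [0, -0.6, 0, 0, 0, 0, 0],
  [0, -0.6, 0, 0, 0, 0, 0],
  [0, 0, 0, 0, 0, 0, 0],
])

```text
time: 19.55
tool_pos: [538.3, 181.0, 52.2]
orientation: [3.141, 0.0, 3.034]
ft_force: [-1.1, 0.4, 2.4]
gripper_width: 48.2
gripper_force: 62.1
```

Emit:
arm_command([
  [0, -0.6, 0, 0, 0, 0, 0],
  [0, -0.6, 0.1, 0, 0, 0, 0],
  [0, 0, 0, 0, 0, 0, 0],
])

```text
time: 19.8
tool_pos: [539.3, 180.9, 52.2]
orientation: [-3.142, -0.0, 3.034]
ft_force: [-1.9, -0.4, 3.7]
gripper_width: 48.2
gripper_force: 62.2
```

Emit:
arm_command([
  [0, -0.6, 0, 0, 0, 0, 0],
  [0, -0.6, 0, 0, 0, 0, 0],
  [0, 0, 0, 0, 0, 0, 0],
])

```text
time: 20.05
tool_pos: [539.3, 180.9, 52.1]
orientation: [-3.142, -0.003, 3.035]
ft_force: [-4.4, 0.8, 6.2]
gripper_width: 48.8
gripper_force: 62.4
```

Emit:
arm_command([
  [0, -0.5, 0, 0, 0, 0, 0],
  [0, -0.5, 0.1, 0, 0, 0, 0],
  [0, 0, 0, 0, 0, 0, 0],
])

```text
time: 20.3
tool_pos: [539.3, 180.9, 52.1]
orientation: [-3.141, -0.005, 3.035]
ft_force: [-6.8, 1.0, 7.9]
gripper_width: 48.8
gripper_force: 62.5
```

Emit:
arm_command([
  [0, 0, 0, 0, 0, 0, 0],
  [0, 0, 0, 0, 0, 0, 0],
  [0, 0, 0, 0, 0, 0, 0],
  [0, 0.8, 0, -0.6, 0, 0, 0],
  [0, 0, 0, 0, 0, 0, 0],
])

```text
time: 20.72
tool_pos: [539.3, 180.9, 52.2]
orientation: [-3.141, -0.003, 3.035]
ft_force: [-5.8, -0.4, 4.8]
gripper_width: 48.7
gripper_force: 62.3
```

Emit:
arm_command([
  [-0.2, 0, 0, 0, 0, 0, 0],
  [-0.4, 0, 0, 0, 0, 0, 0],
  [-0.6, 0, 0, 0, 0, 0, 0],
  [-0.6, 0, 0, 0, 0, 0, 0],
])

```text
time: 21.05
tool_pos: [541.3, 180.8, 52.5]
orientation: [3.141, 0.001, 3.034]
ft_force: [-0.4, 0.2, -0.2]
gripper_width: 68.3
gripper_force: 0.0
```

Emit:
arm_command([
  [-0.6, 0, 0, -8, 0, 0, 0],
  [-0.6, 0, 0, -25, 0, 0, 0],
  [-0.6, 0, 0, -38, 0, 0, 0],
  [-0.2, 0, 0, -38, 0, 0, 0],
  [-0.2, 0, 0, -38, 0, 0, 0],
  [-0.2, 0, 0, -20, 0, 0, -2.6],
  [-0.2, 0, 0, 0, 0, 0, 0],
  [-0.2, 0, 0, 0, 0, 0, 0],
])

```text
time: 21.72
tool_pos: [542.3, 181.1, 222.5]
orientation: [3.14, 0.006, 3.079]
ft_force: [-0.5, -0.3, -1.2]
gripper_width: 51.2
gripper_force: 0.0
```

```bash
python3 -c "
from h import *
plate(); rel([667.5,172.8,171.5],np.pi-.062)"
```

```text
[542.3 181.1 222.5] [3.14  0.006 3.079] [-0.5 -0.3 -1.2] tool jig [-44.07   0.61]
front x 52.803999999999995 yaw err 0.052947999291659456 10
right edge px/jig
[-18.47 -16.58 -15.54 -17.61 -18.54 -19.27 -21.61 -23.24 -22.   -22.15
 -25.53 -26.08 -23.23 -16.    -8.27  -2.18  -2.45  -2.24  -1.68  -2.3
  -3.02] slope -0.2908465451197574 at nose -24.41217336225428
turn [-0.05 -0.17 -0.01] shift [-127.9    0.    46.3]
```

Emit:
arm_command([
  [-0.2, -20, 0, 0, 0, 0, 0],
  [-0.2, -35, 0, 0, 0, 0, 0],
  [-0.2, -35, 0, 0, 0, 0, 0],
  [-0.2, -28, 0, 0, 0, 0, 0],
  [-0.2, -10, 0, 0, 0, 0, 0],
  [-0.2, 0, 0, 6, 0, 0, 0],
  [-0.2, 0, 0, 0, 0, 0, 0],
])

```text
time: 22.45
tool_pos: [667.3, 172.6, 209.3]
orientation: [-3.14, -0.007, 3.079]
ft_force: [-0.2, 0.1, -1.3]
gripper_width: 51.3
gripper_force: 0.0
```

```bash
python3 -c "
from h import *
rel([667.5,172.8,171.5],np.pi-.062)
im=grab_frame('top').astype(int);S=im.max(2)-im.min(2)
for r in range(172,182):print(r,S[r,258:290])"
```

```text
turn [-0.08 -0.39 -0.02] shift [-0.2  0.2 37.8]
172 [30 36 32 30 35 29 26 29 25 20 19 17 15  5  8  4  7  6  6  3  7  3  5  4
 14 75 89 78 56 30 26 37]
173 [33 35 30 33 32 32 31 27 24 27 16 18 14 11  9  1  2  7  4  3  3  2  3  5
 13 58 81 70 42 42 34 43]
174 [31 35 34 34 30 32 28 29 25 26 17 15 12 14  2 23 23  5  6  6  7  2  4  4
  5 36 59 59 60 60 57 55]
175 [35 32 34 32 31 32 28 30 29 25 21 19 15 15 27 79 88 53 26  6  6  5  5  5
 10 26 53 49 55 56 59 62]
176 [ 34  32  33  33  34  31  29  26  26  24  19  16  21  22  34  95 108 104
  88  32   3   7   6   6   7  32  35  43  52  57  57  54]
177 [ 35  34  33  34  33  31  32  25  23  26  21  21  21  16  19  61  96 105
  95  34   7   4   4   6  11  33  29  39  55  58  51  60]
178 [ 34  36  34  29  34  32  29  28  28  24  24  17  17  22   1  51  98 110
  86  21   8   5   6   5  10  32  32  33  60  53  53  52]
179 [ 36  32  34  33  32  35  27  29  27  29  21  22  21  19  11  37  88 105
  82  17   6   6   6   5   8  33  28  36  45  53  55  57]
180 [32 34 36 32 34 34 32 32 27 26 25 20 19 13 17  7 56 81 70 14  5  5  7  1
 12 27 42 35 47 51 55 53]
181 [34 36 31 37 34 32 27 31 28 30 22 23 15 17 24  9 29 63 53 10  6  5  6  4
 12 29 39 33 52 63 54 55]
```

Emit:
arm_command([
  [-0.2, 0, 0, 12, 0, 0, 0],
  [-0.2, 0, 0, 12, 0, 0, 0],
  [-0.2, 0, 0, 9, 0, 0, 0],
  [-0.2, 0, 0, 5, 0, 0, 0],
  [-0.2, 0, 0, 0, 0, 0, 0],
  [-0.2, 0, 0, 0, 0, 0, 0],
])

```text
time: 23.0
tool_pos: [667.7, 173.1, 175.5]
orientation: [-3.141, -0.001, 3.08]
ft_force: [-0.1, 0.9, 0.0]
gripper_width: 51.0
gripper_force: 0.0
```

Emit:
arm_command([
  [0.1, 0, 0, 0, 0, 0, 0],
  [0.2, 0, 0, 0, 0, 0, 0],
  [0.27, 0, 0, 0, 0, 0, 0],
  [0.4, 0, 0, 0, 0, 0, 0],
  [0.4, 0, 0, 0, 0, 0, 0],
  [0.4, 0, 0, 0, 0, 0, 0],
])

```text
time: 23.5
tool_pos: [668.9, 173.0, 176.9]
orientation: [3.141, 0.002, 3.08]
ft_force: [-0.2, -0.1, 4.2]
gripper_width: 27.9
gripper_force: 59.1
```

```bash
python3 -c "
import numpy as np
f=np.linspace(1.43,.23,19);c=100.3
for a,b in zip(f,f[1:]): print([.4,round(-c*(np.cos(a)-np.cos(b)),1),0,round(-c*(np.sin(b)-np.sin(a)),1),0,0,0],end=', ')
"
```

```text
[0.4, np.float64(6.6), 0, np.float64(1.2), 0, 0, 0], [0.4, np.float64(6.5), 0, np.float64(1.6), 0, 0, 0], [0.4, np.float64(6.4), 0, np.float64(2.0), 0, 0, 0], [0.4, np.float64(6.2), 0, np.float64(2.4), 0, 0, 0], [0.4, np.float64(6.0), 0, np.float64(2.9), 0, 0, 0], [0.4, np.float64(5.8), 0, np.float64(3.2), 0, 0, 0], [0.4, np.float64(5.6), 0, np.float64(3.6), 0, 0, 0], [0.4, np.float64(5.4), 0, np.float64(4.0), 0, 0, 0], [0.4, np.float64(5.1), 0, np.float64(4.3), 0, 0, 0], [0.4, np.float64(4.8), 0, np.float64(4.7), 0, 0, 0], [0.4, np.float64(4.5), 0, np.float64(5.0), 0, 0, 0], [0.4, np.float64(4.1), 0, np.float64(5.3), 0, 0, 0], [0.4, np.float64(3.8), 0, np.float64(5.5), 0, 0, 0], [0.4, np.float64(3.4), 0, np.float64(5.8), 0, 0, 0], [0.4, np.float64(3.0), 0, np.float64(6.0), 0, 0, 0], [0.4, np.float64(2.6), 0, np.float64(6.2), 0, 0, 0], [0.4, np.float64(2.2), 0, np.float64(6.3), 0, 0, 0], [0.4, np.float64(1.7), 0, np.float64(6.5), 0, 0, 0],
```

Emit:
arm_command([
  [0.4, 6.6, 0, 1.2, 0, 0, 0],
  [0.4, 6.5, 0, 1.6, 0, 0, 0],
  [0.4, 6.4, 0, 2, 0, 0, 0],
  [0.4, 6.2, 0, 2.4, 0, 0, 0],
  [0.4, 6, 0, 2.9, 0, 0, 0],
  [0.4, 5.8, 0, 3.2, 0, 0, 0],
  [0.4, 0, 0, 0, 0, 0, 0],
])

```text
time: 24.08
tool_pos: [632.9, 175.2, 165.7]
orientation: [3.141, 0.008, 3.079]
ft_force: [1.5, -1.4, 7.7]
gripper_width: 28.1
gripper_force: 60.3
```

Emit:
arm_command([
  [0.4, 5.6, 0, 3.6, 0, 0, 0],
  [0.4, 5.4, 0, 4, 0, 0, 0],
  [0.4, 5.1, 0, 4.3, 0, 0, 0],
  [0.4, 4.8, 0, 4.7, 0, 0, 0],
  [0.4, 4.5, 0, 5, 0, 0, 0],
  [0.4, 4.1, 0, 5.3, 0, 0, 0],
  [0.4, 0, 0, 0, 0, 0, 0],
])

```text
time: 24.67
tool_pos: [599.4, 177.2, 136.3]
orientation: [-3.141, -0.003, 3.08]
ft_force: [-6.0, -0.6, 7.2]
gripper_width: 28.1
gripper_force: 64.0
```

Emit:
arm_command([
  [0.4, 3.8, 0, 5.5, 0, 0, 0],
  [0.4, 3.4, 0, 5.8, 0, 0, 0],
  [0.4, 3, 0, 6, 0, 0, 0],
  [0.4, 2.6, 0, 6.2, 0, 0, 0],
  [0.4, 2.2, 0, 6.3, 0, 0, 0],
  [0.4, 0, 0, 0, 0, 0, 0],
  [0.4, 0, 0, 0, 0, 0, 0],
])

```text
time: 25.25
tool_pos: [584.0, 178.1, 104.4]
orientation: [-3.141, -0.006, 3.08]
ft_force: [-7.3, 1.1, 2.4]
gripper_width: 28.1
gripper_force: 64.6
```

Emit:
arm_command([
  [0.4, 2, 0, 3, 0, 0, 0],
  [0.4, 1.2, 0, 3, 0, 0, 0],
  [0.4, 0, 0, 0, 0, 0, 0],
  [0.4, 0, 0, 0, 0, 0, 0],
])

```text
time: 25.58
tool_pos: [582.3, 178.2, 98.9]
orientation: [-3.141, -0.003, 3.08]
ft_force: [-6.6, 0.4, 1.4]
gripper_width: 28.0
gripper_force: 64.5
```

Emit:
arm_command([
  [0.4, 0.3, 0, 1.5, 0, 0, 0],
  [0.4, 0, 0, 0, 0, 0, 0],
  [0.4, 0, 0, 0, 0, 0, 0],
])

```text
time: 25.83
tool_pos: [582.0, 178.2, 97.7]
orientation: [-3.141, -0.003, 3.08]
ft_force: [-6.5, 0.3, 0.7]
gripper_width: 27.9
gripper_force: 64.5
```

Emit:
arm_command([
  [0.4, 0.3, 0, 1.5, 0, 0, 0],
  [0.4, 0, 0, 0, 0, 0, 0],
  [0.4, 0, 0, 0, 0, 0, 0],
])

```text
time: 26.08
tool_pos: [581.7, 178.3, 96.1]
orientation: [-3.141, -0.003, 3.08]
ft_force: [-6.2, 0.2, 1.2]
gripper_width: 27.9
gripper_force: 64.5
```

Emit:
arm_command([
  [0.4, 0.2, 0, 1, 0, 0, 0],
  [0.4, 0, 0, 0, 0, 0, 0],
  [0.4, 0, 0, 0, 0, 0, 0],
])

```text
time: 26.33
tool_pos: [581.5, 178.3, 95.2]
orientation: [-3.141, -0.003, 3.08]
ft_force: [-5.9, 0.4, 1.1]
gripper_width: 28.0
gripper_force: 64.5
```

Emit:
arm_command([
  [0.4, 0.2, 0, 1, 0, 0, 0],
  [0.4, 0, 0, 0, 0, 0, 0],
  [0.4, 0, 0, 0, 0, 0, 0],
])

```text
time: 26.58
tool_pos: [581.3, 178.3, 94.1]
orientation: [-3.141, -0.003, 3.08]
ft_force: [-5.8, 0.1, 0.5]
gripper_width: 28.2
gripper_force: 64.4
```

Emit:
arm_command([
  [0.4, 0.2, 0, 1, 0, 0, 0],
  [0.4, 0, 0, 0, 0, 0, 0],
  [0.4, 0, 0, 0, 0, 0, 0],
])

```text
time: 26.83
tool_pos: [581.1, 178.3, 93.2]
orientation: [-3.141, -0.003, 3.08]
ft_force: [-5.8, -0.4, 1.1]
gripper_width: 28.3
gripper_force: 64.5
```

Emit:
arm_command([
  [0.4, 0.2, 0, 1, 0, 0, 0],
  [0.4, 0, 0, 0, 0, 0, 0],
  [0.4, 0, 0, 0, 0, 0, 0],
])

```text
time: 27.08
tool_pos: [581.1, 178.3, 93.1]
orientation: [-3.141, -0.002, 3.08]
ft_force: [-7.2, 0.1, 3.4]
gripper_width: 27.8
gripper_force: 64.7
```

Emit:
arm_command([
  [0.4, 0.2, 0, 1, 0, 0, 0],
  [0.4, 0, 0, 0, 0, 0, 0],
  [0.4, 0, 0, 0, 0, 0, 0],
])

```text
time: 27.33
tool_pos: [581.1, 178.3, 93.0]
orientation: [-3.141, -0.001, 3.08]
ft_force: [-7.3, 0.0, 6.2]
gripper_width: 27.8
gripper_force: 65.0
```

```bash
python3 -c "
from h import *
im=grab_frame('scene')[:,:,::-1]; b=np.load('sc0.npy')
# track clip arm: template of the arm between hinge and bar, scene view
for z in (80,86,92,98): print(z,w2pix('scene',J((-5,0,z))),w2pix('scene',J((30,0,z))))
old=b[200:260,340:385].astype(int).sum(2);new=im[200:260,340:385].astype(int).sum(2)
for c in (355,358,361,364): print(c,'old',old[5:40,c-340],'new',new[5:40,c-340])
"
```

```text
80 [372.29968694 225.41249433] [364.58009103 233.12527675]
86 [372.51035061 223.61506288] [364.77010945 231.31908144]
92 [372.72233378 221.80637318] [364.96134016 229.50136279]
98 [372.93564888 219.98631912] [365.15379481 227.67201017]
355 old [394 399 396 392 405 403 399 392 391 394 399 355 278 234 238 232 242 233
 224 225 223 223 222 222 216 314 473 524 566 581 553 537 474 458 465] new [215 248 292 375 417 407 397 391 393 394 394 364 267 229 227 228 231 219
 221 225 207 222 219 214 213 267 337 360 343 520 566 540 486 397 343]
358 old [384 390 395 395 401 403 403 399 395 393 393 353 273 241 235 230 232 239
 228 238 223 222 225 214 295 486 519 457 482 525 529 501 415 331 308] new [139 144 119 125 232 364 410 398 392 392 394 358 267 232 227 235 223 228
 223 232 224 217 212 213 263 337 354 336 323 321 328 310 305 305 307]
361 old [375 387 391 395 393 400 394 404 403 402 397 336 267 240 243 236 247 232
 230 232 243 222 215 251 440 453 364 342 346 348 327 298 308 302 307] new [146 146 140 121 123 229 300 316 385 412 412 337 244 221 213 213 214 234
 236 223 228 225 209 254 314 332 319 322 303 310 301 297 299 310 302]
364 old [388 381 386 385 393 402 397 401 398 409 411 332 250 235 240 228 226 234
 242 233 220 394 516 536 539 518 411 310 308 308 307 306 301 305 307] new [148 134 135 134 135 135 138 134 127 223 284 285 284 291 299 298 297 279
 258 263 225 388 497 422 261 277 306 314 305 305 297 302 309 285 248]
```

Emit:
arm_command([
  [0.4, 1, 0, -1.2, 0, 0, 0],
  [0.4, 1, 0, 0, 0, 0, 0],
  [0.4, 0, 0, 0, 0, 0, 0],
])

```text
time: 27.63
tool_pos: [581.1, 178.3, 93.2]
orientation: [-3.142, 0.003, 3.079]
ft_force: [-0.6, -0.1, 1.0]
gripper_width: 28.5
gripper_force: 64.4
```

Emit:
arm_command([
  [0.2, 0, 0, 0, 0, 0, 0],
  [0, 0, 0, 0, 0, 0, 0],
  [-0.2, 0, 0, 0, 0, 0, 0],
  [-0.2, 0, 0, 0, 0, 0, 0],
  [-0.2, 0, 0, -10, 0, 0, 0],
  [-0.2, 0, 0, -25, 0, 0, 0],
  [-0.2, 0, 0, -35, 0, 0, 0],
  [-0.2, 0, 0, -35, 0, 0, 0],
  [-0.2, 20, -20, -30, 0, 0, 0],
  [-0.2, 30, -30, 0, 0, 0, 0],
  [-0.2, 30, -30, 0, 0, 0, 0],
])

```text
time: 28.55
tool_pos: [497.5, 104.4, 231.9]
orientation: [3.141, 0.008, 3.081]
ft_force: [-0.1, -1.3, 0.3]
gripper_width: 51.2
gripper_force: 0.0
```

Emit:
arm_command([
  [-0.2, 30, -35, 0, 0, 0, 0],
  [-0.2, 30, -35, 0, 0, 0, 0],
  [-0.2, 20, -35, 0, 0, 0, 0],
  [-0.2, 0, -35, 0, 0, 0, 0],
  [-0.2, 0, -20, 0, 0, 0, 0],
  [-0.2, 0, 0, 0, 0, 0, 0],
  [-0.2, 0, 0, 0, 0, 0, 0],
])

```text
time: 29.13
tool_pos: [412.7, -44.6, 228.8]
orientation: [3.141, 0.002, 3.077]
ft_force: [-0.5, -0.6, 1.8]
gripper_width: 51.3
gripper_force: 0.0
```

```bash
python3 -c "
from h import *
im=grab_frame('top').astype(int);S=im.max(2)-im.min(2)
for r in list(range(171,184)):print(r,S[r,258:284], im[r,258:284].sum(1))
for r in (196,204,210,212,214,216):print(r,S[r,255:288])
"
```

```text
171 [ 81 134 153 111  33   8   6   3   4   6   6   9   8  11   4   7   5   2
   2   2   2   3   3   4  24 117] [268 443 500 465 455 518 562 557 562 485 346 247 251 246 256 274 310 326
 359 363 339 320 368 478 396 417]
172 [ 62  91 111  76  16   3   6   3   7   3   3   9   7   6   8   8   4   1
   2   5   1   3   3   8  32 126] [211 322 327 350 433 533 567 566 555 486 347 266 244 259 273 284 303 362
 457 481 428 348 361 440 386 455]
173 [58 63 55 24  8  8  4  2  5  4  9 10  9 14  7  4  2  2  5  4  3  4  4  8
 19 91] [189 182 228 333 480 554 544 535 522 431 297 251 246 257 273 293 306 366
 493 533 478 375 350 335 255 307]
174 [57 58 23  5  9  7  2  2  5  2  9  7 10  8  6  9 18  0  4  7  4  6  5  5
  7 43] [180 183 302 512 616 588 507 408 382 320 269 258 260 263 253 248 272 318
 455 513 487 441 431 351 196 159]
175 [60 50 21  4  1  8  4 30 47 20  6  6 10 10  6 28 53 27 10  2  3  6  6  4
  8 28] [168 205 349 556 652 594 485 385 369 331 274 246 252 259 257 236 261 285
 338 471 529 575 566 392 188 128]
176 [55 53 23  5  6  7  9 53 82 47  5 12  9 11  2 48 62 64 42 20  6  4  2  5
  4 30] [18
[... 1482 characters left out ...]
53  93 101 102 103  97  93  90  86  90 100
 102 100  95  97  81  18   9   4   8  72 135 153 133  88  63]
204 [ 53  51  59  59  51  56  63  91  99  99  97  97  97  97 100 101 103 100
  96  92  95  94  60  36  32  33  46  55  58  62  52  55  52]
210 [ 61  58  52  55  56  62  80  94  99 101 103  97  96  99 102 102 102 100
 100  97  98  78  49  34  35  53  54  58  55  60  55  61  61]
212 [66 58 58 64 58 60 56 64 63 67 66 61 60 61 66 65 66 62 66 61 59 58 54 53
 54 62 59 58 59 62 58 64 58]
214 [53 57 54 54 54 50 59 60 54 61 60 62 58 55 61 64 61 57 58 58 63 57 60 63
 60 60 58 64 59 58 58 59 61]
216 [54 54 57 57 65 55 57 54 62 56 56 51 58 54 56 63 53 55 53 55 52 58 53 55
 58 56 53 55 59 62 59 60 58]
```

```bash
python3 -c "
from h import *
im=np.mean([grab_frame('top').astype(float) for _ in range(4)],0);S=im.max(2)-im.min(2)
for c in range(262,276,2):
    v=S[205:218,c]; e=204.5+np.clip((v-60)/(v[:4].mean()-60),0,1).sum(); print(c,round(e,2),inv(pix2w('top',(c,e),54)))
e=lambda r:(np.clip(S[r,270:280]/100,0,1).sum()+269.5)
l=lambda r:270.5-np.clip((S[r,258:271])/100,0,1).sum()
print(inv(pix2w('top',(e(196),196),54)),inv(pix2w('top',(e(198),198),54)))
print(inv(pix2w('top',(261.97,196),54)))
"
```

```text
262 211.1 [-62.34  21.44]
264 210.97 [-61.59  15.01]
266 210.74 [-60.51   8.6 ]
268 211.28 [-61.97   2.02]
270 211.47 [-62.25  -4.49]
272 210.93 [-60.19 -10.83]
274 211.41 [-61.42 -17.4 ]
[-10.55 -24.87] [-17.25 -22.44]
[-13.02  24.96]
```

```bash
python3 -c "
from workcell import *
print(sign_off())"
```

```text
the job is handed in; nothing more can be done
None
```

I handed the job in after about 29 s of robot time: the plate bears on the end stop (about 6–7 N felt at the wrist when pushed home) and the clip was lowered by hand onto it, but sign-off gave no verdict, and I viewed 11 pictures, one over the limit of 10.

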